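# Release the round-windowed plate from its spring hold-down

## Robot

A 6-joint arm with a two-finger parallel gripper is mounted at the origin on the work surface. World frame = base frame: x ahead of the robot, y to its left, z up, the work surface at z = 0. Lengths are in m, angles in rad, forces in N, time in s.
With the tool pointing down it reaches from about 0.25 to 0.775 m from the base axis. Payload 4 kg.
Tool frame: the origin (TCP) lies where the fingers leave the gripper's body, on its centre line; the fingertips stand 97 mm ahead of it and the grasp point (between the pads) lies 78 mm ahead of it; z points along the fingers, x is the direction in which the jaws open and shut, and the axes are right-handed (so a half turn about z gives the same grasp; the last joint's range is limited). The gripper opens to 94 mm and grips with 3 to 60 N. Pads are 16 mm wide; open, the fingers measure 119 mm over their backs; the gripper's body (75 mm by 177 mm) begins 78 mm behind the grasp point.
Start: joints at [-1.367, 0.087, 1.371, -0, 1.684, -0.103], TCP at [0.166, -0.524, 0.303] pointing down, gripper open.
Joint ranges: [-3.1, 3.1], [-0.76, 2.03], [0.27, 2.55], [-1.08, 4.22], [0.17, 2.65], [-2.57, 2.57]. Speed limits (rad/s): [2.79, 2.79, 3.14, 3.14, 3.14, 3.14].

## Interface

Orientations are given as [roll, pitch, yaw] about the fixed x, y, z axes, in that order (R = Rz(yaw) Ry(pitch) Rx(roll)).
In Python, from bench import * gives the robot as it stands.
- The arm moves only by the tool jog_arm, never from a script. Its argument "moves" is a list of rows, each a list of 7 numbers: the turn, a rotation vector about the world's x, y, z in rad, then the shift along the world's x, y, z in mm, then the finger opening in mm, from 0 to 94. In form: [[rx, ry, rz, tx, ty, tz, fingers], ...]. A call has 1 to 12 rows; each row shifts and turns the commanded pose from where the row before left it; what a row does not reach is not made up. A row lasts 1/8 s, in which the tool goes at most 62.5 mm and 10.7 degrees, less where a joint would pass 70% of its speed; a pose out of reach is approached as far as the arm can. A call is refused whole if a number of a shift passes 62.5 or a number of a turn 0.188, either way. A call with a gripper value outside its range is refused whole. The fingers move at their own pace and stop on an object; the grip force is fixed at half the most. Time passes only in rows, so rows that do not move let the fingers close. It gives the time, the measured TCP pose, the force and the opening at its end, in the units of the state.
- get_obs(): the state, without advancing time (a new reading comes with each control period).
- snapshot(name): name is "scene" or "top" or "wrist"; returns the picture (420x560x3 uint8, red, green, blue); there is no depth.
- get_calibration(name): a dict with "camera_matrix" (3x3 intrinsics, pixels), "R" (3x3) and "t" (3): a world point X has camera coordinates R X + t. Camera axes: x right, y down, z forward; pixel columns grow to the right and rows downward; lengths in m; the calibration is good to about 2 mm. The wrist camera is an equidistant fisheye: a pixel r from the principal point sees the ray r / f radians off the axis. A picture is of the moment at which its call begins: read the wrist's pose just before it. get_calibration takes no time and is no camera call; for the wrist camera it gives the pose at the moment of the call.
- close_job(): hands the job in, once; it reports no verdict.
Trained networks look in the newest picture that a camera, given by its name, has taken for a name from the list of things; names that differ only in an ending like _2 or _b are one class to them, and where a whole thing is asked for, a point or a joint stands for the part that bears it (a point fixed in the world has none). Each returns a list of dicts, best first, with "conf" (0 to 1); they miss things now and then, are a little off and sometimes report something else, mostly with a low value. They report only what shows in the picture. A call takes as long as a camera call. They do not tell look-alikes from the thing itself.
- look_for(label, camera): "bbox" ([left, top, right, bottom] in pixels, round what is visible of it).
The state is a dict: "time": time; "joint_positions": joint angles; "qvel": joint speeds; "joint_torque": joint torques, N m; "tool_pos": TCP position; "ee_rot": TCP orientation; "wrist_force": force on the tool from outside, world axes, zero at the start; "wrist_torque": the same for the moment, N m; "width": finger opening in m.
Only numpy, scipy, OpenCV 4.12 (cv2) and the standard library are available. Lean on these libraries where they do the work, as an engineer would, in place of code of your own. Each camera call takes 0.05 s, during which the arm holds its last target.

## Task

Two aluminium plates are clamped on the optical table, each under a sprung hold-down finger. Take out the plate with the round window: first flip its finger up by the crossbar until it snaps over and stays open, then lift the plate off and lay it flat on the floor of the grey tray without dropping it. Leave the finger up and let go of everything; the plate with the long slot stays where it is.

Things in the scene. Friction and masses are not known exactly. Their poses are not given: they have to be found in the camera images.
- round_plate: Plate to take: bare aluminium, 110 (x) by 50 (y) by 8 mm, about 0.11 kg, one round 32 mm hole in its middle. Origin: centre of underside, z up. It lies 30 mm up on a bed 30 mm wide, so its long sides overhang 10 mm and can be gripped across y (below is only an 8 mm thick foot). A lip 4 mm high stops its -x end; the finger's post stands at its +x end: lift it straight up.
- hold_finger: Sprung finger on that plate. Origin: hinge, 46 mm above table, 77 mm from plate centre along plate +x. Closed: axes as the plate's, lying along own -x. Crossbar at own (-48,0,26) mm, along y, 40 mm long, 12 thick, its ends can be pinched, swivels in the grip. Turns about own y (-x end rises), 0 to 1.9 rad. Spring 4 N at the bar holds it down to 0.9 rad, past that throws it to the 1.9 stop and holds.
- slot_plate: The other plate, to be left alone under its own like finger: same size and material (110 by 50 by 8 mm), but with a long slot, 62 by 20 mm, along its length. Origin: centre of its underside; x along its length. It lies on a bed of the same kind.
- tray: Fixed shallow grey plastic tray, open above, 210 (x) by 160 (y) mm outside, 18 mm high, walls 4 mm, floor 4 mm thick. Origin: centre of its underside, on the table; z up.
There are look-alikes about, which are no part of the job. What is shaped like the part that bears hold_finger but blue is not meant.

How it is judged:
On the way:
1. the finger over the round-windowed plate has been flipped up (its z axis tilted more than 1.5 rad) while that plate still lies in its place (moved less than 15 mm) (angle between hold_finger's own z axis and vertical above 1.5 rad and distance of round_plate from where it was at the start of the episode below 0.015 m), for 0.2 s.
At the end, for the whole second after the job is handed in: Round-windowed plate at rest, flat (within 0.1 rad) on the tray floor (origin under 9 mm above the tray's underside, within 85 mm in x and 70 mm in y of its centre); its finger still up (tilted over 1.5 rad); slotted plate within 10 mm of its start (x of round_plate in the frame of tray between -0.085 and 0.085 m and y of round_plate in the frame of tray between -0.07 and 0.07 m and z of round_plate in the frame of tray between -0.005 and 0.009 m and angle between round_plate's own z axis and vertical below 0.1 rad and linear speed of round_plate below 0.02 m/s and angle between hold_finger's own z axis and vertical above 1.5 rad and distance of slot_plate from where it was at the start of the episode below 0.01 m); the robot touches nothing.
It fails at once if the slotted plate is moved by more than 10 mm (distance of slot_plate from where it was at the start of the episode above 0.01 m).
It fails at once if the round-windowed plate is dropped (it moves faster than 0.7 m/s, as after a fall of 25 mm, while the fingers do not touch it) (linear speed of round_plate above 0.7 m/s and contact force between the fingers and round_plate below 0.01 N).
It also fails if it takes over 50 s, if anything falls off the work surface, if the arm or the gripper's body presses on something with over 40 N, if the wrist force passes 120 N, or if a joint passes its speed limit or range.

## Working session

There is one attempt and no reset: what is moved stays moved. The work goes in short steps, Python scripts to look and compute and a tool call to move; the robot and the scene stay as the last step left them, time stands still between calls to the robot, and variables do not carry over. Pictures are saved under pics/ and viewed, and the job is handed in when it is done.

Besides the shell and the picture viewer there is one more tool, called after ">>>" as name(argument=value, ...), one argument or row to a line, values as JSON. jog_arm: Moves the arm, as the interface text tells. Its arguments: {"type":"object","properties":{"moves":{"type":"array","items":{"type":"array","items":{"type":"number"}}}},"required":["moves"]}

```bash
mkdir -p pics; cat > h.py <<'E'
from bench import *
import numpy as np, cv2
def save(n,img): cv2.imwrite('pics/'+n+'.png',cv2.cvtColor(np.ascontiguousarray(img),cv2.COLOR_RGB2BGR))
def ray(c,u,v):
    k=get_calibration(c);K=np.array(k['camera_matrix']);R=np.array(k['R']);t=np.array(k['t'])
    d=np.linalg.solve(K,[u,v,1.]); return -R.T@t, R.T@d
def atz(c,u,v,z):
    o,d=ray(c,u,v); return o+d*(z-o[2])/d[2]
def proj(c,X):
    k=get_calibration(c);K=np.array(k['camera_matrix']);p=K@(np.array(k['R'])@np.array(X)+np.array(k['t']));return p[:2]/p[2]
E
python3 - <<'E'
from h import *
for c in ('top','scene'):
    im=snapshot(c); save(c+'0',im)
    for l in ('round_plate','hold_finger','slot_plate','tray'):
        print(c,l,[(np.round(d['bbox']),round(d['conf'],2)) for d in look_for(l,c)])
    k=get_calibration(c); print(k)
print(get_obs())
E
```

```text
top round_plate [(array([267., 165., 294., 209.]), 0.85)]
top hold_finger [(array([377., 274., 400., 302.]), 0.74), (array([164., 240., 177., 263.]), 0.7), (array([388.,  73., 412.,  96.]), 0.46)]
top slot_plate [(array([182., 165., 207., 204.]), 0.79), (array([272., 156., 288., 185.]), 0.67)]
top tray [(array([332., 149., 399., 230.]), 0.76)]
{'camera_matrix': array([[423.39434663,   0.        , 283.38911221],
       [  0.        , 423.39434663, 206.37866502],
       [  0.        ,   0.        ,   1.        ]]), 'R': array([[-3.06359438e-03, -9.99995266e-01, -2.87248121e-04],
       [-9.98476288e-01,  3.07476733e-03, -5.50967243e-02],
       [ 5.50973467e-02,  1.18016423e-04, -9.98480981e-01]]), 't': array([-0.00886605,  0.46536508,  1.18264017])}
scene round_plate []
scene hold_finger [(array([301., 322., 331., 346.]), 0.76), (array([145., 220., 167., 239.]), 0.51)]
scene slot_plate [(array([320., 185., 351., 199.]), 0.71)]
scene tray [(array([187., 246., 289., 314.]), 0.66)]
{'camera_matrix': array([[383.3877403 ,   0.        , 278.77089711],
       [  0.        , 383.3877403 , 21
[... 261 characters left out ...]
95002])}
{'time': 0.5, 'joint_positions': array([-1.36707513e+00,  8.72548118e-02,  1.37077291e+00,  1.16643589e-05,
        1.68357147e+00, -1.03101320e-01]), 'qvel': array([-1.21055116e-03,  4.04949144e-04, -1.91203939e-03, -9.56714951e-05,
       -1.49073370e-03, -1.28430028e-03]), 'joint_torque': array([ 7.11897178e-05, -3.39623702e+01, -3.02267361e+01,  7.18165026e-02,
        2.43370549e-02, -1.34060528e-05]), 'tool_pos': array([ 0.16611555, -0.52431823,  0.30263885]), 'ee_rot': array([-3.14158045e+00,  5.30923269e-06, -1.26397249e+00]), 'wrist_force': array([0.22563925, 0.39446381, 0.90157815]), 'wrist_torque': array([0.04619587, 0.01451289, 0.02386331]), 'width': 0.09394378128762003}
```

View pics/top0.png

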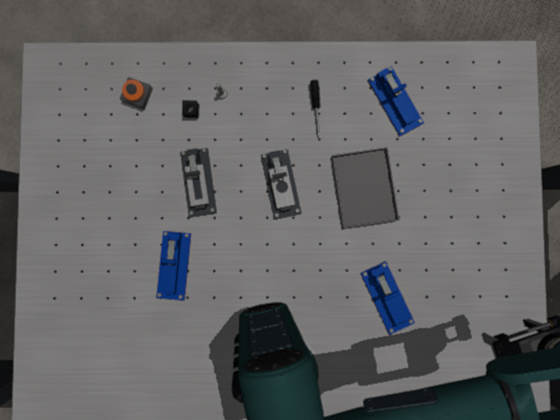

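View pics/scene0.png

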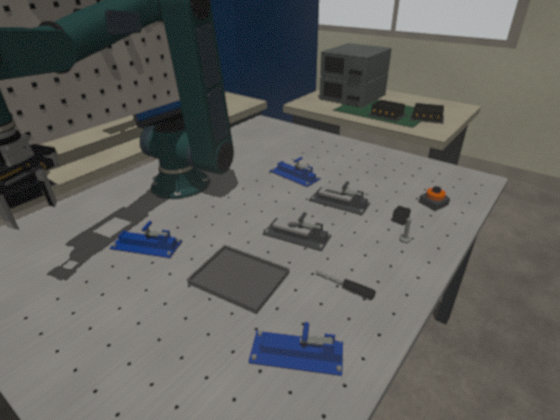

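```bash
python3 - <<'E'
import cv2
a=cv2.imread('pics/top0.png')[120:250,150:310]; cv2.imwrite('pics/topz.png',cv2.resize(a,None,fx=4.6,fy=4.6,interpolation=2))
a=cv2.imread('pics/scene0.png')[140:290,270:430]; cv2.imwrite('pics/scz.png',cv2.resize(a,None,fx=4,fy=4,interpolation=2))
E
```

```text
(no output)
```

View pics/topz.png

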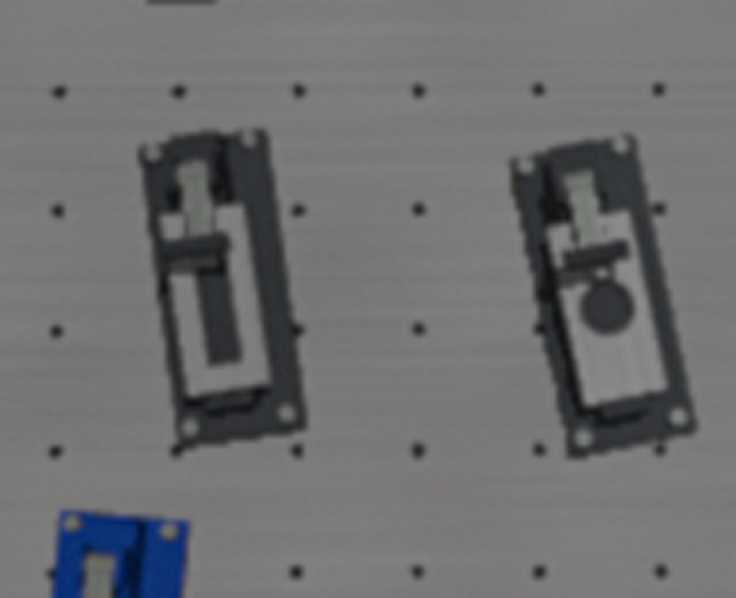

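View pics/scz.png

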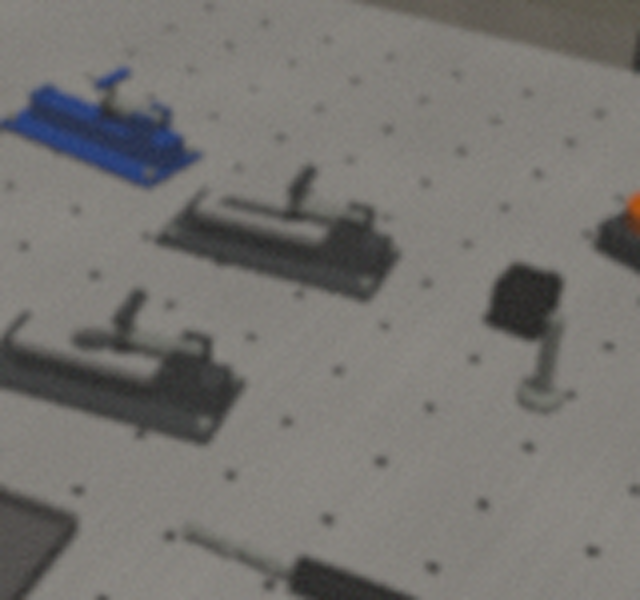

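The grey fixture at top-camera pixel (281,187) has the round hole. The one at (200,187) has the long slot and must stay. The four blue ones at (397,100), (387,297), (174,265) and in the scene view are look-alikes. I'll measure the round-hole fixture and then check it with the wrist camera.

```bash
python3 - <<'E'
from h import *
f=lambda p,z: atz('top',p[0]/4.6+150,p[1]/4.6+120,z)
print('hole',f((605,307),.038))
c=[f(p,.038) for p in [(545,228),(628,210),(667,392),(588,408)]]
print(np.round(c,4)); print(np.mean(c,0))
bar=[f(p,.072) for p in [(563,260),(628,247)]]; print('bar',np.round(bar,4),np.mean(bar,0))
foot=[f(p,.008) for p in [(512,160),(632,137),(695,428),(570,457)]];print('foot',np.round(foot,4))
for n,A,B in (('x1',3,0),('x2',2,1)):
    d=foot[B]-foot[A]; print(np.arctan2(d[1],d[0]), np.linalg.norm(d))
    d=c[B]-c[A]; print(np.arctan2(d[1],d[0]), np.linalg.norm(d))
tr=[atz('top',u,v,.018) for u,v in [(331,157),(386,149),(398,221),(342,230)]]; print('tray',np.round(tr,4),np.mean(tr,0))
print(get_calibration('wrist'))
E
```

```text
hole [ 0.51846804 -0.00529071  0.038     ]
[[ 0.5665  0.0308  0.038 ]
 [ 0.5773 -0.0194  0.038 ]
 [ 0.4671 -0.0424  0.038 ]
 [ 0.4576  0.0051  0.038 ]]
[ 0.51709439 -0.00646556  0.038     ]
bar [[ 0.5427  0.0191  0.072 ]
 [ 0.5503 -0.019   0.072 ]] [5.46490277e-01 3.21988331e-05 7.20000000e-02]
foot [[ 0.6133  0.0523  0.008 ]
 [ 0.6275 -0.0222  0.008 ]
 [ 0.4465 -0.0604  0.008 ]
 [ 0.4289  0.0166  0.008 ]]
0.19101561308162357 0.18777608072484164
0.23184027337004087 0.11188432117161577
0.20780210110935213 0.18488749022183407
0.20623996914655496 0.11258261969760056
tray [[ 0.6046 -0.1454  0.018 ]
 [ 0.6269 -0.3014  0.018 ]
 [ 0.423  -0.3317  0.018 ]
 [ 0.3982 -0.1744  0.018 ]] [ 0.51317319 -0.23823527  0.018     ]
{'camera_matrix': array([[325.1922621 ,   0.        , 283.71959123],
       [  0.        , 325.1922621 , 205.0698633 ],
       [  0.        ,   0.        ,   1.        ]]), 'R': array([[ 3.01240717e-01, -9.53548108e-01,  1.88376573e-04],
       [-9.18218442e-01, -2.90026237e-01,  2.69740013e-01],
       [-2.57155445e-01, -8.14296460e-02, -9.62933170e-01]]), 't': array([-0.55030766, -0.02744212,  0.39171005])}
```

>>> jog_arm(
  moves=[
    [0, 0, -0.01, 30, 43, 0, 94],
    [0, 0, -0.01, 30, 43, 0, 94],
    [0, 0, -0.01, 30, 43, 0, 94],
    [0, 0, -0.01, 30, 43, 0, 94],
    [0, 0, -0.01, 30, 43, 0, 94],
    [0, 0, -0.01, 30, 43, 0, 94],
    [0, 0, -0.01, 30, 43, 0, 94],
    [0, 0, -0.01, 30, 43, 0, 94],
    [0, 0, -0.01, 30, 43, 0, 94],
    [0, 0, -0.01, 30, 43, -5, 94],
    [0, 0, 0, 30, 43, -5, 94],
    [0, 0, 0, 30, 43, 0, 94],
  ],
)

```text
time: 2.0
tool_pos: [0.5267, -0.0067, 0.2924]
ee_rot: [3.141, -0.0, -1.364]
wrist_force: [1.7, -0.1, 0.4]
width: 0.0941
```

```bash
cat >> h.py <<'E'
def wproj(X):
    k=get_calibration('wrist');K=k['camera_matrix'];p=k['R']@np.array(X)+k['t']
    th=np.arctan2(np.hypot(p[0],p[1]),p[2]);a=np.arctan2(p[1],p[0]);r=K[0,0]*th
    return np.array([K[0,2]+r*np.cos(a),K[1,2]+r*np.sin(a)])
def watz(u,v,z):
    k=get_calibration('wrist');K=k['camera_matrix'];dx,dy=u-K[0,2],v-K[1,2];th=np.hypot(dx,dy)/K[0,0];a=np.arctan2(dy,dx)
    d=k['R'].T@np.array([np.sin(th)*np.cos(a),np.sin(th)*np.sin(a),np.cos(th)]);o=-k['R'].T@k['t'];return o+d*(z-o[2])/d[2]
E
python3 - <<'E'
from h import *
o=get_obs();print(o['time'],o['tool_pos'],o['ee_rot'])
im=snapshot('wrist');c=np.ascontiguousarray(im.copy());save('w1raw',c)
y=.205;cx,cy=.5175,-.006
def P(a,b,z): return (cx+a*np.cos(y)-b*np.sin(y),cy+a*np.sin(y)+b*np.cos(y),z)
for X in [P(-.055,.025,.038),P(.055,.025,.038),P(.055,-.025,.038),P(-.055,-.025,.038),P(0,0,.038),P(.029,.02,.072),P(.029,-.02,.072)]:
    u=wproj(X);print(u);cv2.circle(c,(int(u[0]),int(u[1])),2,(255,0,0),-1)
save('w1',cv2.resize(c[60:360,130:430],None,fx=2,fy=2)); save('w1n',cv2.resize(im[60:360,130:430],None,fx=2,fy=2))
E
```

```text
2.0 [ 0.52670791 -0.00672572  0.29238684] [ 3.14122524e+00 -2.82707234e-04 -1.36381179e+00]
[263.32317691 250.10660749]
[262.28676684 151.69113897]
[310.4989391  152.07000688]
[307.76175907 250.42819141]
[285.97474058 203.05904517]
[265.23416692 182.75102065]
[307.37181432 183.07431056]
```

View pics/w1.png

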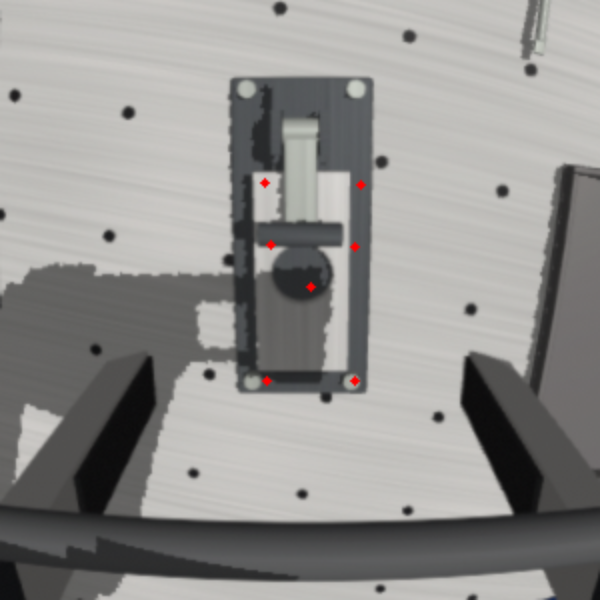

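View pics/w1n.png

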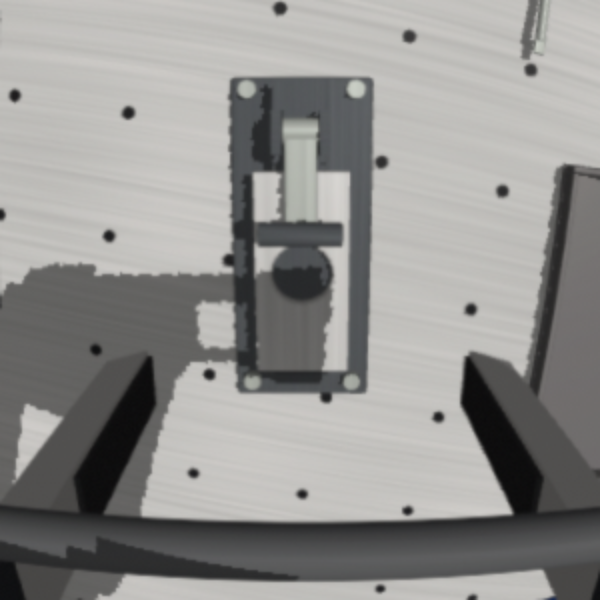

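```bash
python3 - <<'E'
from h import *
o=get_obs();print(o['time'],o['tool_pos'],o['ee_rot'])
im=snapshot('wrist');o=get_obs();print(o['tool_pos'])
save('w2',cv2.resize(im[60:360,130:430],None,fx=2,fy=2,interpolation=2)) 
f=lambda p,z: watz(p[0]/2+130,p[1]/2+60,z)
c=[f(p,.038) for p in [(253,172),(350,172),(349,371),(257,372)]]
print(np.round(c,4),np.mean(c,0)); print('hole',f((302,272),.038))
b=[f(p,.072) for p in [(257,235),(343,235)]];print(np.round(b,4),np.mean(b,0))
k=get_calibration('top');
im=snapshot('top');save('t2',cv2.resize(im[120:250,150:310],None,fx=4.6,fy=4.6,interpolation=2))
E
```

```text
2.05 [ 0.52916604 -0.00194111  0.29198469] [-3.13847216  0.00458429 -1.35843776]
[ 0.52767889 -0.00455173  0.29198677]
[[ 0.5688  0.0333  0.038 ]
 [ 0.5793 -0.0157  0.038 ]
 [ 0.4717 -0.0402  0.038 ]
 [ 0.4602  0.01    0.038 ]] [ 0.52001197 -0.00315992  0.038     ]
hole [ 0.52192614 -0.00264399  0.038     ]
[[ 0.5435  0.0234  0.072 ]
 [ 0.552  -0.0164  0.072 ]] [0.54777271 0.00350892 0.072     ]
```

View pics/w2.png

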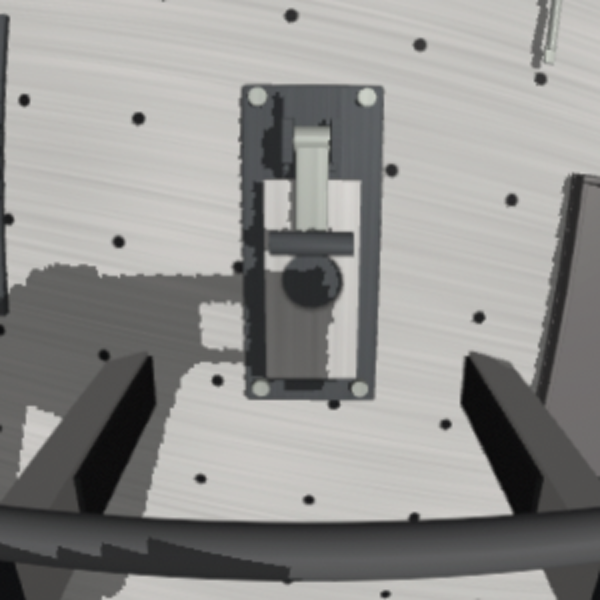

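>>> jog_arm(
  moves=[
    [0, 0, 0, 0, 0, 0, 94],
    [0, 0, 0, 0, 0, 0, 94],
  ],
)

```text
time: 2.4
tool_pos: [0.5256, -0.0095, 0.293]
ee_rot: [-3.141, -0.001, -1.366]
wrist_force: [-0.4, -0.5, 0.0]
width: 0.094
```

```bash
python3 - <<'E'
from h import *
o=get_obs();print(o['time'],o['tool_pos'],o['ee_rot'],abs(o['qvel']).max())
k=get_calibration('wrist');np.savez('k3.npz',R=k['R'],t=k['t'])
im=snapshot('wrist')
save('w3',cv2.resize(im[60:360,130:430],None,fx=2,fy=2,interpolation=2)) 
o=get_obs();print(o['tool_pos'])
E
```

```text
2.4 [ 0.52562206 -0.00946642  0.29299642] [-3.14134627e+00 -5.09841194e-04 -1.36589496e+00] 0.00475893993967462
[ 0.52565514 -0.00945532  0.29305233]
```

View pics/w3.png

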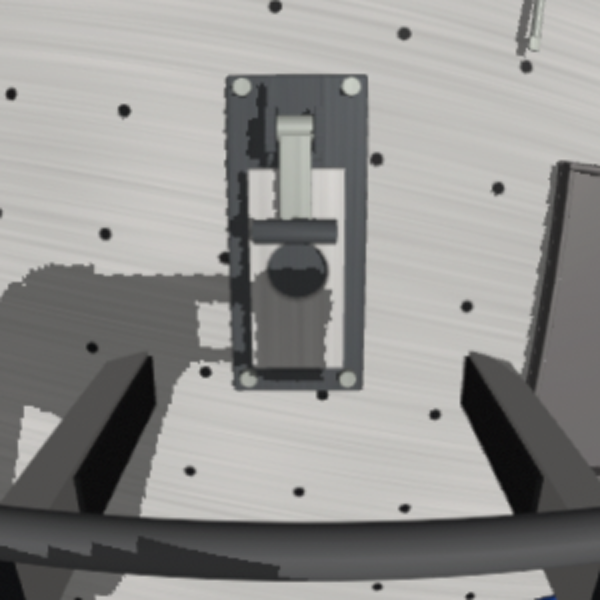

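```bash
python3 - <<'E'
from h import *
f=lambda p,z: watz(p[0]/2+130,p[1]/2+60,z)
c=[f(p,.038) for p in [(249,169),(345,170),(344,368),(253,369)]]
print(np.round(c,4),np.mean(c,0)); print('hole',f((298,270),.038))
for A,B in ((3,0),(2,1)): d=c[B]-c[A]; print(np.arctan2(d[1],d[0]),np.linalg.norm(d))
d=c[0]-c[1];print(np.arctan2(d[1],d[0])-np.pi/2,np.linalg.norm(d))
b=[f(p,.072) for p in [(252,231),(337,231)]];print(np.round(b,4),np.mean(b,0))
E
```

```text
[[ 0.5683  0.0299  0.038 ]
 [ 0.5778 -0.0189  0.038 ]
 [ 0.4704 -0.0422  0.038 ]
 [ 0.4594  0.0076  0.038 ]] [ 0.51895842 -0.00590187  0.038     ]
hole [ 0.52048159 -0.00578292  0.038     ]
0.20176806786087526 0.11118591984516445
0.21338018590095978 0.10990890561151774
0.19145591318419175 0.04976084637800104
[[ 0.5431  0.0206  0.072 ]
 [ 0.5512 -0.0188  0.072 ]] [0.54713115 0.00088587 0.072     ]
```

>>> jog_arm(
  moves=[
    [0, 0, 0, 11, 5, -40, 94],
    [0, 0, 0, 10, 5, -50, 80],
    [0, 0, 0, 0, 0, -35, 70],
    [0, 0, 0, 0, 0, -18, 60],
    [0, 0, 0, 0, 0, 0, 50],
    [0, 0, 0, 0, 0, 0, 30],
    [0, 0, 0, 0, 0, 0, 30],
    [0, 0, 0, 0, 0, 0, 30],
  ],
)

```text
time: 3.45
tool_pos: [0.5481, 0.0017, 0.1519]
ee_rot: [-3.138, -0.001, -1.364]
wrist_force: [-0.7, -0.2, 4.9]
width: 0.0392
```

```bash
python3 - <<'E'
from h import *
im=snapshot('wrist')
save('w4',cv2.resize(im[60:360,130:430],None,fx=2,fy=2,interpolation=2)) 
E
```

```text
(no output)
```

View pics/w4.png

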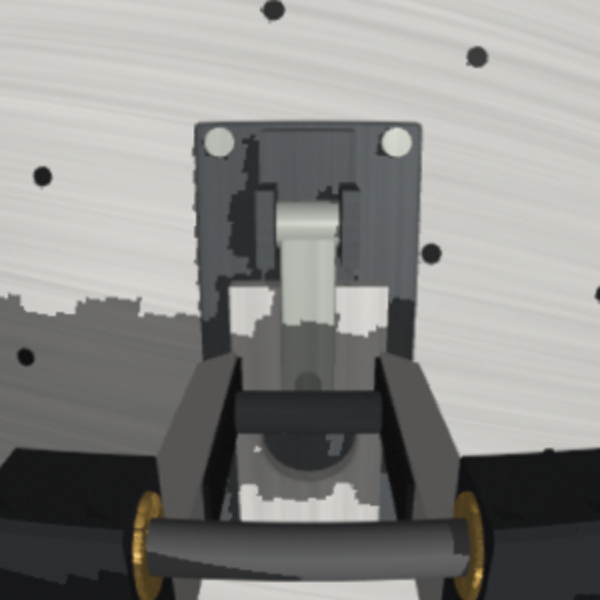

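>>> jog_arm(
  moves=[
    [0, 0, 0, 6, 1.2, 9, 30],
    [0, 0, 0, 7.6, 1.6, 7.6, 30],
    [0, 0, 0, 8.9, 1.9, 5.9, 30],
    [0, 0, 0, 10, 2.1, 4, 30],
    [0, 0, 0, 10.5, 2.2, 1.9, 30],
    [0, 0, 0, 10.7, 2.2, -0.2, 30],
    [0, 0, 0, 0, 0, 0, 30],
  ],
)

```text
time: 4.38
tool_pos: [0.6026, 0.0131, 0.1793]
ee_rot: [-3.137, -0.001, -1.364]
wrist_force: [-0.4, -0.7, 4.5]
width: 0.0386
```

```bash
python3 - <<'E'
from h import *
im=snapshot('wrist')
save('w5',cv2.resize(im[60:360,130:430],None,fx=2,fy=2,interpolation=2)) 
E
```

```text
(no output)
```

View pics/w5.png

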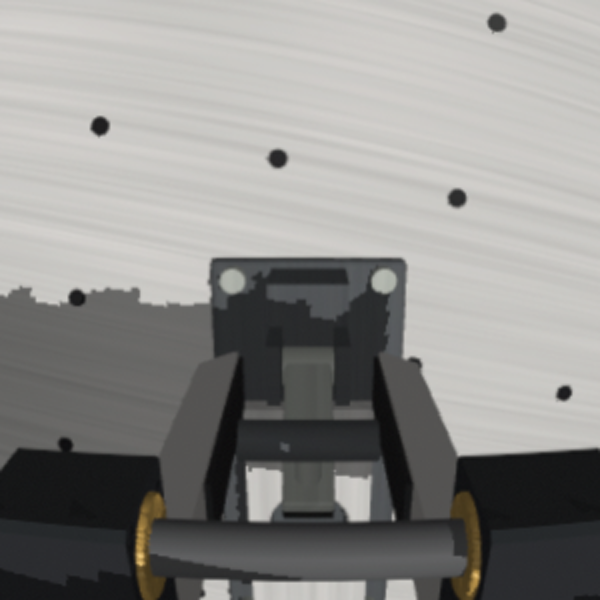

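>>> jog_arm(
  moves=[
    [0, 0, 0, 10.4, 2.2, -2.5, 30],
    [0, 0, 0, 9.7, 2.0, -4.5, 30],
    [0, 0, 0, 0, 0, 0, 30],
    [0, 0, 0, 0, 0, 0, 60],
    [0, 0, 0, 0, 0, 0, 80],
    [0, 0, 0, 0, 0, 0, 80],
    [0, 0, 0, 0, 0, 30, 80],
    [0, 0, 0, 0, 0, 50, 80],
    [0, 0, 0, -30, -7, 30, 80],
    [0, 0, 0, -50, -12, 0, 80],
    [0, 0, 0, -34, -4, 0, 80],
    [0, 0, 0, 0, 0, 0, 80],
  ],
)

```text
time: 5.92
tool_pos: [0.5051, -0.006, 0.281]
ee_rot: [3.142, -0.0, -1.365]
wrist_force: [1.2, -0.4, 0.6]
width: 0.0798
```

>>> jog_arm(
  moves=[
    [0, 0, 0, 0, 0, 0, 80],
    [0, 0, 0, 0, 0, 0, 80],
  ],
)

```text
time: 6.18
tool_pos: [0.5078, -0.0059, 0.2806]
ee_rot: [3.141, 0.0, -1.364]
wrist_force: [0.4, -0.1, 0.9]
width: 0.0794
```

```bash
python3 - <<'E'
from h import *
im=snapshot('wrist')
save('w6',cv2.resize(im[60:360,130:430],None,fx=2,fy=2,interpolation=2)) 
o=get_obs();print(o['tool_pos'],o['ee_rot'])
E
```

```text
[ 0.50774137 -0.00583804  0.28050499] [ 3.14109179e+00  1.81126593e-04 -1.36372125e+00]
```

View pics/w6.png

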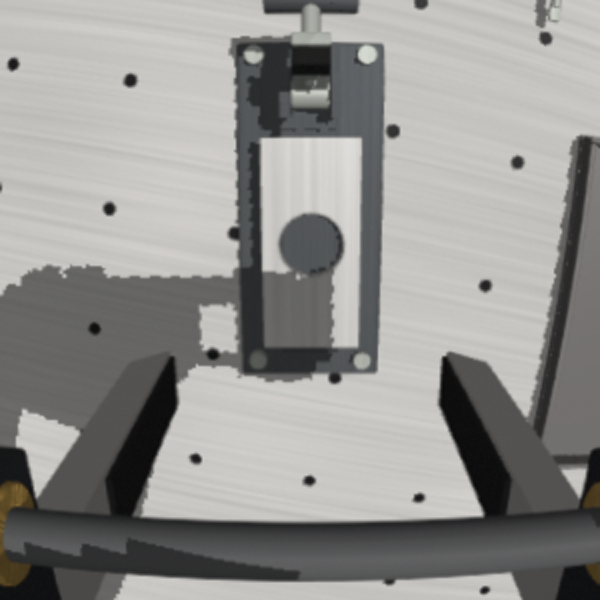

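```bash
python3 - <<'E'
from h import *
f=lambda p,z: watz(p[0]/2+130,p[1]/2+60,z)
c=[f(p,.038) for p in [(260,138),(362,138),(359,347),(265,347)]]
print(np.round(c,4),np.mean(c,0)); print('hole',f((311,243),.038))
for A,B in ((3,0),(2,1)): d=c[B]-c[A]; print(np.arctan2(d[1],d[0]),np.linalg.norm(d))
o=get_obs();print(o['tool_pos'])
im=snapshot('top');save('t7',cv2.resize(im[120:250,150:420],None,fx=2.9,fy=2.9,interpolation=2))
im=snapshot('scene');save('s7',cv2.resize(im[170:320,180:400],None,fx=3.5,fy=3.5,interpolation=2))
E
```

```text
[[ 0.5677  0.0305  0.038 ]
 [ 0.5781 -0.019   0.038 ]
 [ 0.4706 -0.042   0.038 ]
 [ 0.4604  0.0072  0.038 ]] [ 0.51919542 -0.00582219  0.038     ]
hole [ 0.52059861 -0.00522632  0.038     ]
0.21426023393349677 0.10982705162283489
0.21052889331588692 0.10989015960756089
[ 0.50774137 -0.00583804  0.28050499]
```

View pics/s7.png

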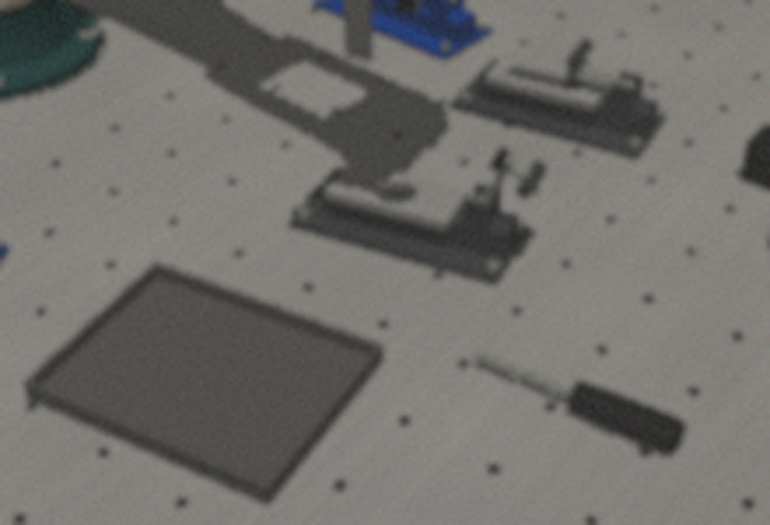

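The finger is up and the plate hasn't moved. I'll grip with the fingertips only about 6 mm down the plate's edge, so that they clear the tray floor when it's laid down.

>>> jog_arm(
  moves=[
    [0, 0, 0, 6, 0, -40, 80],
    [0, 0, 0, 5, 0, -50, 80],
    [0, 0, 0, 0, 0, -35, 80],
    [0, 0, 0, 0, 0, -20, 80],
    [0, 0, 0, 0, 0, -6, 80],
    [0, 0, 0, 0, 0, 0, 80],
    [0, 0, 0, 0, 0, 0, 80],
  ],
)

```text
time: 7.2
tool_pos: [0.5188, -0.006, 0.1313]
ee_rot: [-3.139, -0.001, -1.364]
wrist_force: [0.3, 0.4, -1.1]
width: 0.0801
```

```bash
python3 - <<'E'
from h import *
o=get_obs();print(o['tool_pos'],o['ee_rot'],abs(o['qvel']).max())
print('ctr plate px',wproj((.519,-.0055,.038)))
im=snapshot('wrist')
save('w8',cv2.resize(im[60:360,130:430],None,fx=2,fy=2,interpolation=2)) 
E
```

```text
[ 0.51878894 -0.00599384  0.13129189] [-3.13913999e+00 -9.03608274e-04 -1.36393583e+00] 0.00586100125269613
ctr plate px [282.39310323 253.55647586]
```

View pics/w8.png

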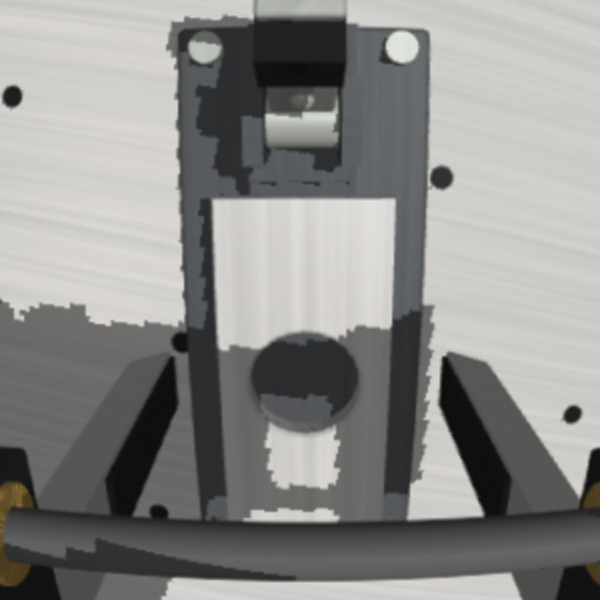

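>>> jog_arm(
  moves=[
    [0, 0, 0, 0, 1, -3, 70],
    [0, 0, 0, 0, 0, 0, 60],
    [0, 0, 0, 0, 0, 0, 54],
    [0, 0, 0, 0, 0, 0, 40],
    [0, 0, 0, 0, 0, 0, 40],
    [0, 0, 0, 0, 0, 0, 40],
  ],
)

```text
time: 8.0
tool_pos: [0.5179, -0.005, 0.127]
ee_rot: [-3.142, -0.0, -1.364]
wrist_force: [-0.0, -0.4, 0.1]
width: 0.0495
```

>>> jog_arm(
  moves=[
    [0, 0, 0, 0, 0, 3, 40],
    [0, 0, 0, 0, 0, 5, 40],
    [0, 0, 0, 0, 0, 5, 40],
    [0, 0, 0, 0, 0, 0, 40],
  ],
)

```text
time: 8.5
tool_pos: [0.5183, -0.005, 0.1407]
ee_rot: [-3.14, -0.001, -1.364]
wrist_force: [-0.2, 0.2, 0.2]
width: 0.0495
```

```bash
python3 - <<'E'
from h import *
im=snapshot('wrist')
save('w9',cv2.resize(im[60:360,130:430],None,fx=2,fy=2,interpolation=2)) 
im=snapshot('scene');save('s9',cv2.resize(im[170:320,180:400],None,fx=3.5,fy=3.5,interpolation=2))
E
```

```text
(no output)
```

View pics/w9.png

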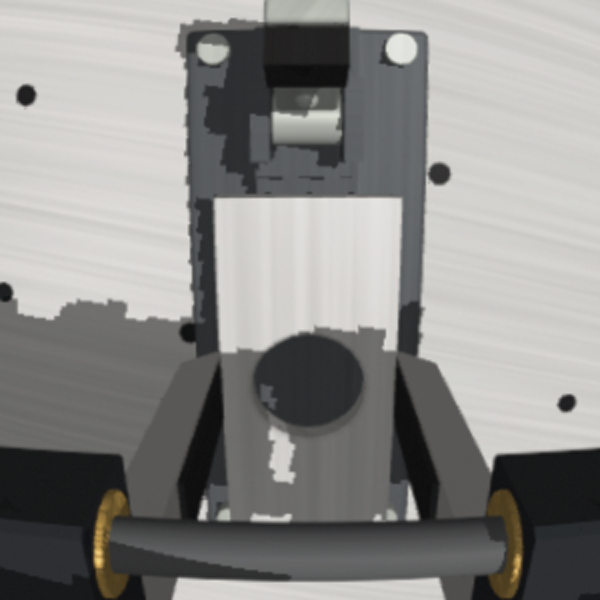

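View pics/s9.png

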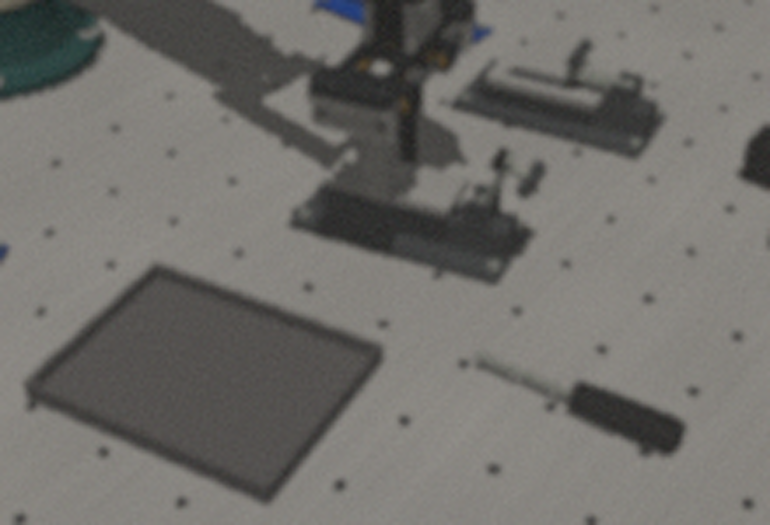

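>>> jog_arm(
  moves=[
    [0, 0, 0, 0, 0, 15, 40],
    [0, 0, 0, 0, 0, 25, 40],
    [0, 0, 0, 0, -10, 20, 40],
    [0, 0, -0.01, -1, -25, 0, 40],
    [0, 0, -0.01, -1, -35, 0, 40],
    [0, 0, -0.01, -1, -35, 0, 40],
    [0, 0, -0.01, -1, -35, 0, 40],
    [0, 0, -0.01, -1, -35, 0, 40],
    [0, 0, -0.01, 0, -30, 0, 40],
    [0, 0, 0, 0, -18, 0, 40],
    [0, 0, 0, 0, -10, 0, 40],
    [0, 0, 0, 0, 0, 0, 40],
  ],
)

```text
time: 10.1
tool_pos: [0.513, -0.2379, 0.2001]
ee_rot: [-3.141, 0.0, -1.424]
wrist_force: [-1.3, -0.6, -0.4]
width: 0.0495
```

```bash
python3 - <<'E'
from h import *
im=snapshot('wrist')
save('w10',im) 
im=snapshot('scene');save('s10',cv2.resize(im[170:320,180:400],None,fx=3.5,fy=3.5,interpolation=2))
E
```

```text
(no output)
```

View pics/w10.png

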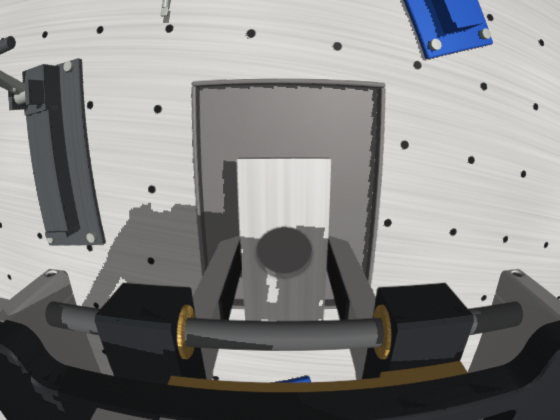

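View pics/s10.png

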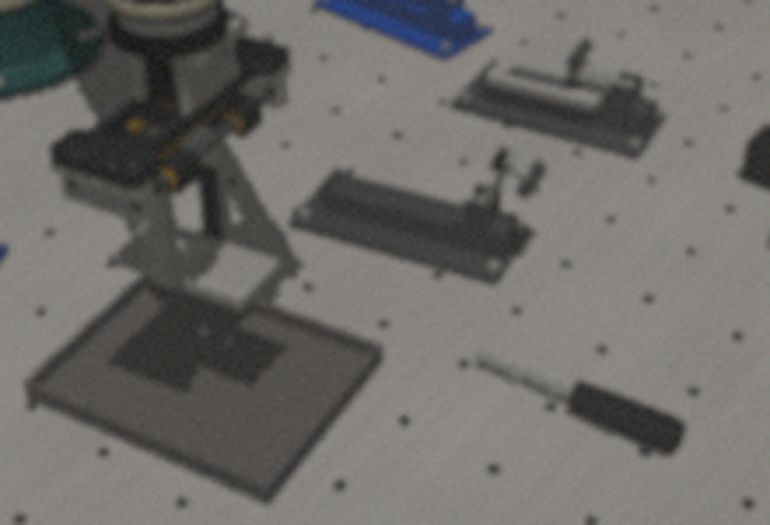

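>>> jog_arm(
  moves=[
    [0, 0, 0, 0, 0, -15, 40],
    [0, 0, 0, 0, 0, -25, 40],
    [0, 0, 0, 0, 0, -25, 40],
    [0, 0, 0, 0, 0, -17, 40],
    [0, 0, 0, 0, 0, -9, 40],
    [0, 0, 0, 0, 0, 0, 40],
    [0, 0, 0, 0, 0, 0, 40],
  ],
)

```text
time: 11.08
tool_pos: [0.5135, -0.2382, 0.1099]
ee_rot: [-3.14, -0.001, -1.424]
wrist_force: [0.0, 0.0, -0.5]
width: 0.0498
```

>>> jog_arm(
  moves=[
    [0, 0, 0, 0, 0, -2, 40],
    [0, 0, 0, 0, 0, -2, 40],
    [0, 0, 0, 0, 0, 0, 40],
  ],
)

```text
time: 11.45
tool_pos: [0.5128, -0.2379, 0.1048]
ee_rot: [3.141, 0.0, -1.424]
wrist_force: [0.4, 0.3, -0.6]
width: 0.0492
```

>>> jog_arm(
  moves=[
    [0, 0, 0, 0, 0, -1, 40],
    [0, 0, 0, 0, 0, -1, 40],
    [0, 0, 0, 0, 0, 0, 40],
    [0, 0, 0, 0, 0, 0, 40],
  ],
)

```text
time: 11.95
tool_pos: [0.5129, -0.2379, 0.1029]
ee_rot: [3.142, -0.0, -1.424]
wrist_force: [0.4, -0.9, -0.6]
width: 0.0494
```

>>> jog_arm(
  moves=[
    [0, 0, 0, 0, 0, -1, 40],
    [0, 0, 0, 0, 0, 0, 40],
    [0, 0, 0, 0, 0, 0, 40],
  ],
)

```text
time: 12.32
tool_pos: [0.5129, -0.2379, 0.1018]
ee_rot: [3.141, -0.0, -1.424]
wrist_force: [0.7, -0.1, -0.6]
width: 0.0498
```

```bash
python3 - <<'E'
from h import *
print(get_obs()['wrist_force'])
im=snapshot('wrist')
save('w11',im[40:380,100:460]) 
im=snapshot('scene');save('s11',cv2.resize(im[200:320,180:310],None,fx=4.5,fy=4.5,interpolation=2))
E
```

```text
[ 0.68315985 -0.06328353 -0.57808363]
```

View pics/w11.png

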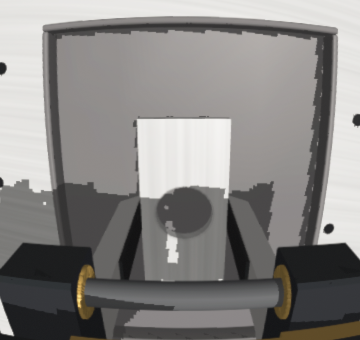

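View pics/s11.png

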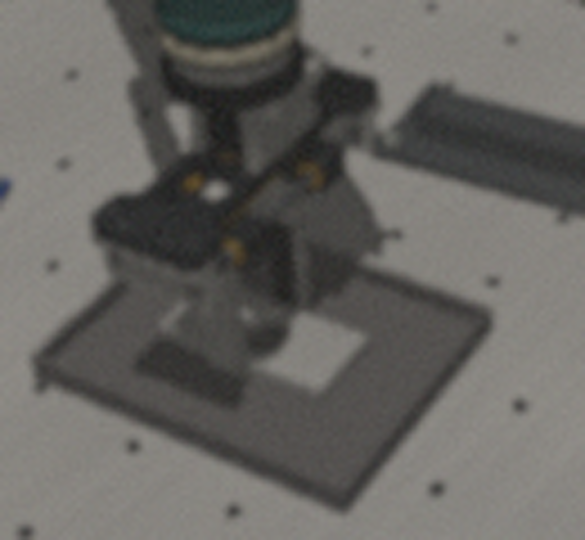

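>>> jog_arm(
  moves=[
    [0, 0, 0, 0, 0, -1, 40],
    [0, 0, 0, 0, 0, 0, 40],
  ],
)

```text
time: 12.68
tool_pos: [0.513, -0.238, 0.1015]
ee_rot: [-3.141, -0.0, -1.424]
wrist_force: [-1.5, 1.1, 3.1]
width: 0.0496
```

It has touched the tray floor: the upward force rose to 3 N and the descent stopped. I'll let go.

>>> jog_arm(
  moves=[
    [0, 0, 0, 0, 0, 0, 52],
    [0, 0, 0, 0, 0, 0.5, 58],
    [0, 0, 0, 0, 0, 0, 66],
    [0, 0, 0, 0, 0, 0, 66],
    [0, 0, 0, 0, 0, 15, 66],
    [0, 0, 0, 0, 0, 40, 66],
    [0, 0, 0, 0, 0, 50, 66],
    [0, 0, 0, 0, 0, 50, 66],
    [0, 0, 0, -30, 0, 20, 66],
    [0, 0, 0, 0, 0, 0, 66],
    [0, 0, 0, 0, 0, 0, 66],
  ],
)

```text
time: 14.05
tool_pos: [0.4829, -0.2376, 0.2757]
ee_rot: [3.141, 0.001, -1.424]
wrist_force: [-0.5, -0.1, -0.5]
width: 0.0658
```

```bash
python3 - <<'E'
from h import *
print(get_obs()['time'],get_obs()['wrist_force'])
im=snapshot('wrist');save('w12',im[:,:])
im=snapshot('scene');save('s12',cv2.resize(im[170:320,180:400],None,fx=3.5,fy=3.5,interpolation=2))
im=snapshot('top');save('t12',cv2.resize(im[120:250,150:420],None,fx=2.9,fy=2.9,interpolation=2))
E
```

```text
14.05 [-0.49633858 -0.14445515 -0.456211  ]
```

View pics/w12.png

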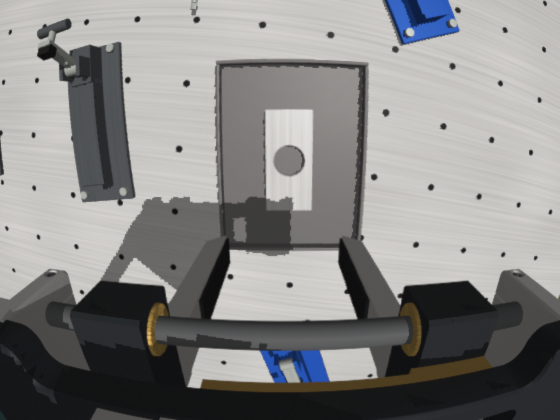

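View pics/s12.png

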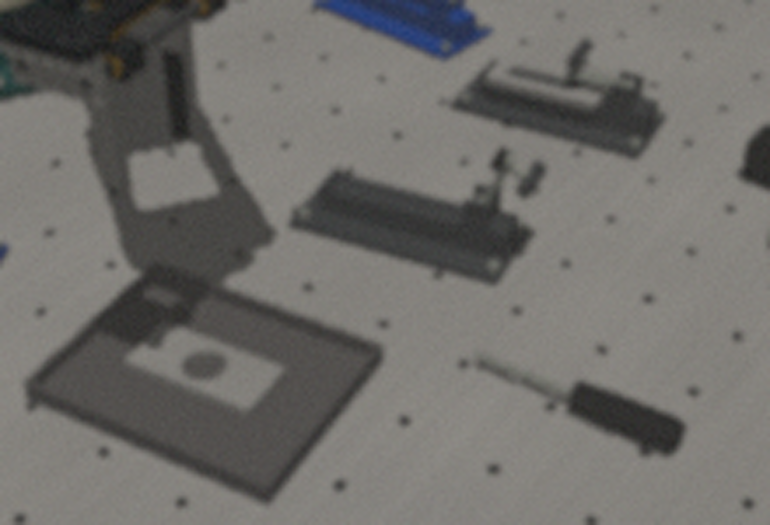

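View pics/t12.png

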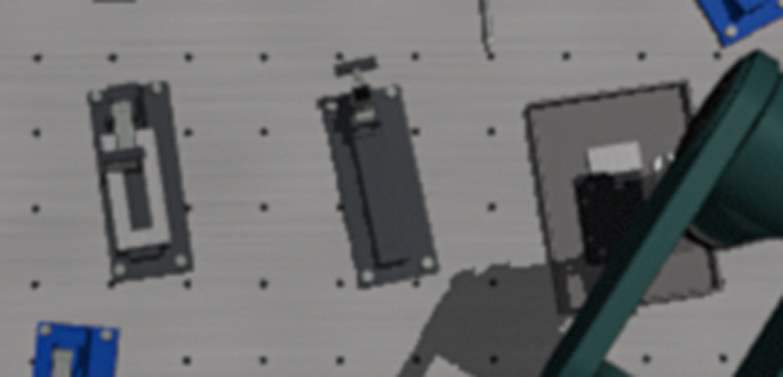

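The plate lies flat in the middle of the tray (wrist pixel 289,160). The finger is up (wrist pixel 55,45) and the slotted plate hasn't moved. I'll hand it in.

```bash
python3 -c "
from bench import *
print(close_job())"
```

```text
the job is handed in; nothing more can be done
None
```

The job is done and handed in at about 14 s of the 50 s allowed. No verdict was reported.

**What I did:** I pinched the crossbar of the grey finger over the round-windowed plate and swung it up until it snapped over. I then gripped the plate near the fingertips, lifted it straight up and lowered it onto the tray floor. Contact showed as a 3 N rise in force; then I opened the fingers and backed off.

**Last checks:**
- **Plate:** the wrist and scene pictures show it lying flat near the centre of the tray.
- **Finger:** it is still up in all three views. I judged this from the pictures and did not measure its angle.
- **Slotted plate:** it is in its place under its own finger.
- **Gripper:** it is about 17 cm above the tray and touching nothing.

**What disagreed:** the first wrist measurements were about 5 mm off because the arm was still swinging. I repeated them once it had settled, and they matched the top camera to about 2 mm.

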